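# Bring a board carrier to the inspection microscope

## Robot

A 6-joint arm with a two-finger parallel gripper is mounted at the origin on the work surface. World frame = base frame: x ahead of the robot, y to its left, z up, the work surface at z = 0. Lengths are in m, angles in rad, forces in N, time in s.
With the tool pointing down it reaches from about 0.35 to 0.975 m from the base axis. Payload 4.9 kg.
Tool frame: the origin (TCP) lies on the front face of the gripper's body, between the roots of the fingers; the fingertips stand ctrl.finger_overhang ahead of it and the grasp point (between the pads) lies 54 mm ahead of it (ctrl.finger_overhang is the distance from the TCP to the fingertips, in m); z points along the fingers, y is the line along which they close (so a half turn about z gives the same grasp; the last joint's range is limited). The gripper opens to 85 mm and grips with 20 to 120 N. Pads are 22 mm wide; open, the fingers measure 114 mm over their backs; the gripper's body (76 mm by 85 mm) begins 54 mm behind the grasp point. The pads swing forward as they close: fully open they stand 13 mm farther back than shut.
Start: joints at [-1.442, 0.053, 1.613, -0, 1.476, -0.119], TCP at [0.153, -0.606, 0.304] pointing down, gripper open.
Joint ranges: [-3.01, 3.01], [-1.01, 2.22], [0.06, 2.58], [-1.02, 4.17], [0.09, 2.62], [-3.14, 3.14]. Speed limits (rad/s): [2.57, 2.57, 3.14, 3.14, 3.14, 3.14].

## Interface

Orientations are given as a rotation vector (axis times angle).
In Python, from station import ctrl, vision gives the robot as it stands. The module is installed in compiled form; this text tells all that it offers.
- The arm moves only by the tool drive_tool, never from a script. Its argument "rows" is a list of rows, each a list of 2 entries, a list of its own where there are three numbers: the shift along the tool's x, y, z in m, then the turn about the tool's z in rad. A call has 1 to 10 rows; each row shifts and turns the commanded pose from where the row before left it, along the tool's axes as they then stand; what a row does not reach is not made up. A row lasts 1/10 s, in which the tool goes at most 50 mm and 8.59 degrees, less where a joint would pass 70% of its speed; a pose out of reach is approached as far as the arm can. A call with a gripper value outside its range is refused whole. "jaw" is the closure, from 0 (fully open) to 1 (shut), set as the call begins (left out, the last holds). The fingers move at their own pace and stop on an object; "grip_force" is the grip in N (left out, the last holds). Time passes only in rows, so rows that do not move let the fingers close. It gives the time, the measured TCP pose, the force, the opening and the grip force at its end, in the units of the state.
- ctrl.get_obs(): the state, without advancing time (a new reading comes with each control period).
- vision.get_image(name): name is "side" or "top" or "wrist"; returns a dict with "image" (480x640x3 uint8, blue, green, red), "vertical_fov" (degrees; the focal length in pixels is half the picture's height over the tangent of half this angle, whatever the lens; pixels are square), "cx", "cy" (the principal point, pixels), "dist_coeffs" ([k1, k2, p1, p2, k3] as OpenCV has them; the pictures are not rectified), "R" (3x3) and "t" (3): a world point X has camera coordinates R X + t. Camera axes: x right, y down, z forward; pixel columns grow to the right and rows downward; lengths in m; the calibration is good to about 2 mm. A picture is of the moment at which its call begins. There is no depth.
- ctrl.finish_job(): hands the job in; it is judged then, once.
The state is a dict: "t": time; "q": joint angles; "dq": joint speeds; "effort": joint torques, N m; "tool_pos": TCP position; "tool_rot": TCP orientation; "contact_force": force on the tool from outside, world axes, zero at the start; "wrist_torque": the same for the moment, N m; "opening": finger opening in m; "grip_force": force on a finger pad.
Only numpy, scipy, OpenCV 4.12 (cv2) and the standard library are available. Lean on these libraries where they do the work, as an engineer would, in place of code of your own. Each camera call takes 0.05 s, during which the arm holds its last target. There are 200 camera calls.

## Task

Set the black scale sleeve on the board carrier to 4, and take the carrier out of the blue tray, setting it down and letting go of it on the open bench between the tray and the yellow frame, well short of the frame. Then slide it along the bench, circuit-board end first, under the microscope until it lies squarely inside the yellow frame; never lift it in at the microscope. Do not bump the microscope or shift the other things on the bench.

Things in the scene. Friction and masses are not known exactly. Their poses are not given: they have to be found in the camera images.
- carrier: Loose aluminium board carrier, a block 180 (x) x 60 (y) x 30 (z) mm, about 0.55 kg; starts in the tray. Origin: centre of its underside; x towards its circuit-board end, z up. Green board on top from x = -15 to +85 mm (chips up to 36 mm high). The sleeve stands on top at x = -50 mm, from 30.5 to 56.5 mm above the underside. Can be gripped across its 60 mm width at mid-length.
- sleeve (a joint): Scale sleeve: stiff black round collar, 38 mm diameter, 26 mm high, upright axis; stays where left. Value 0 to 3.14 rad, growing clockwise from above. Its white line points at black marks 0 to 6 on the carrier, 30 deg (0.5236 rad) apart: 0 on the carrier's +y side, 3 straight to the circuit board, 6 on the -y side (0, 3, 6 longer). Number 4 is 2.094 rad.
- sleeve_top (a point): Centre of the sleeve's top face, 56.5 mm above the carrier's underside; turns with the sleeve.
- tray: Fixed blue open storage tray, 260 (x) x 160 (y) x 28 mm high outside, walls and floor 4 mm thick. Origin: centre of its underside.
- bay (a point): Centre of the yellow frame (black inside) marked flat on the bench under the microscope, at bench height. Inside it measures 200 (x) x 80 (y) mm, lines 5 mm wide: the carrier fits with 10 mm to spare all round. x is the direction in which the carrier is slid in (board end leading), z up. The entry side is -x, the end towards the tray: open bench.
- lens (a point): Underside of the lens, 115 mm above the bench, 35 mm in +x of the frame's centre. Above it a white upright tube, 46 mm diameter, rises to 225 mm; an arm at 185 mm height joins it to a post at y = -135 mm (bay axes) on a grey foot 24 mm high covering x -50 to +120, y -92 to -178 mm (bay axes). No room for a gripper above the carrier's middle once it is in the frame.
- microscope: The whole fixed microscope with the yellow frame; origin and axes as bay.
- meter: Bystander: yellow hand-held multimeter lying flat, 90 x 185 x 40 mm; origin at the centre of its underside.
- reel: Bystander: orange reel standing on its end, 60 mm in diameter, 50 mm high; origin at the centre of its underside.
- screwdriver: Bystander: red-handled screwdriver, about 200 mm long, lying on the bench.
- mug: Bystander: blue mug, 80 mm in diameter, 95 mm high; origin at the centre of its underside.
- bottle: Bystander: white bottle with red cap, 60 mm in diameter, 150 mm high; origin at the centre of its underside.
- parts_box: Bystander: grey divided parts box, 100 x 140 x 50 mm; origin at the centre of its underside.

How it is judged:
By the outcome, as a careful person would: the job done as asked, in the order asked, and still so for the second after the job is handed in, with the robot touching nothing.
It also fails if it takes over 72 s, if anything falls off the work surface, if the arm or the gripper's body presses on something with over 40 N, if the wrist force passes 120 N, or if a joint passes its speed limit or range.

## Working session

There is one attempt and no reset: what is moved stays moved. The work goes in short steps, Python scripts to look and compute and a tool call to move; the robot and the scene stay as the last step left them, time stands still between calls to the robot, and variables do not carry over. Pictures are saved under pics/ and viewed, at most 10 in all, crops included, and the job is handed in when it is done.

Besides the shell and the picture viewer there is one more tool, called in YAML: its name, and indented under it one key for each argument. drive_tool: Moves the arm, as the interface text tells. Its arguments: {"type":"object","properties":{"rows":{"type":"array","items":{"type":"array"}},"jaw":{"type":"number"},"grip_force":{"type":"number"}},"required":["rows"]}

```bash
mkdir -p pics
cat > h.py <<'E'
import numpy as np, cv2
from station import ctrl, vision
def K(d):
    f=240/np.tan(np.radians(d["vertical_fov"])/2)
    return np.array([[f,0,d["cx"]],[0,f,d["cy"]],[0,0,1.]])
def ray(d,px,z):
    R=np.array(d["R"]);t=np.array(d["t"])
    u=cv2.undistortPoints(np.array(px,float).reshape(-1,1,2),K(d),np.array(d["dist_coeffs"],float)).reshape(-1,2)
    r=np.c_[u,np.ones(len(u))]@R; c=-R.T@t
    z=np.broadcast_to(z,len(u))
    return c+r*((z-c[2])/r[:,2])[:,None]
def proj(d,X):
    R=np.array(d["R"]);t=np.array(d["t"])
    return cv2.projectPoints(np.array(X,float).reshape(-1,1,3),cv2.Rodrigues(R)[0],t,K(d),np.array(d["dist_coeffs"],float))[0].reshape(-1,2)
def shot(n):
    d=vision.get_image(n); import pickle; pickle.dump(d,open(n+".pkl","wb")); return d
def load(n):
    import pickle; return pickle.load(open(n+".pkl","rb"))
E
python3 - <<'E'
from h import *
for n in["top","side"]:
    d=shot(n);cv2.imwrite(f"pics/{n}0.png",d["image"]);print(n,d["vertical_fov"],-np.array(d["R"]).T@d["t"],d["dist_coeffs"])
d=shot("wrist")
o=ctrl.get_obs();print(o,ctrl.finger_overhang)
E
```

```text
top 55.96609897299947 [0.35218014 0.07439799 1.12732956] [-0.06547249  0.          0.          0.          0.        ]
side 42.33868108328689 [ 0.28766757 -1.07293161  1.21527877] [-0.14094146  0.          0.          0.          0.        ]
{'t': 0.15, 'q': array([-1.44197367e+00,  5.32013293e-02,  1.61396261e+00,  2.43822967e-05,
        1.47598361e+00, -1.19012989e-01]), 'dq': array([ 1.43032232e-04,  3.16873940e-05, -3.04725924e-03, -1.61266606e-03,
        5.70564836e-04,  8.70209308e-04]), 'effort': array([ 8.03086950e-04, -3.94239128e+01, -3.70721197e+01, -1.28162969e-04,
        4.61760006e-03, -4.96141411e-06]), 'tool_pos': array([ 0.15326706, -0.60554266,  0.3029573 ]), 'tool_rot': array([-3.11596032e+00, -3.88107947e-01, -2.61317507e-05]), 'contact_force': array([-0.55497814, -0.15144021, -0.07286455]), 'wrist_torque': array([0.00722046, 0.0126842 , 0.03128186]), 'grip_force': 0.0, 'opening': 0.085438527784088} 0.0726
```

View pics/top0.png

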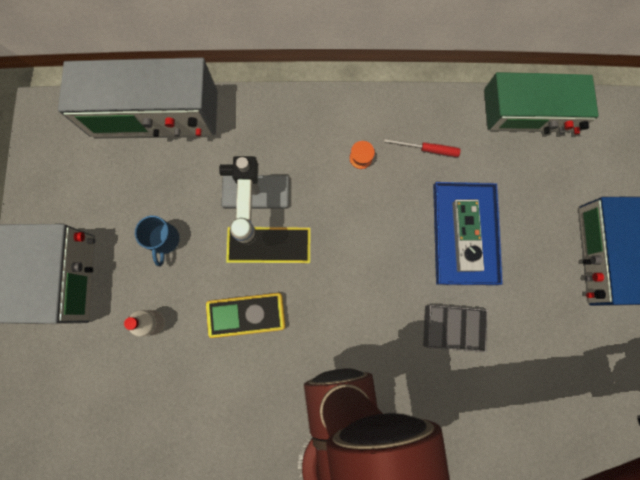

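View pics/side0.png

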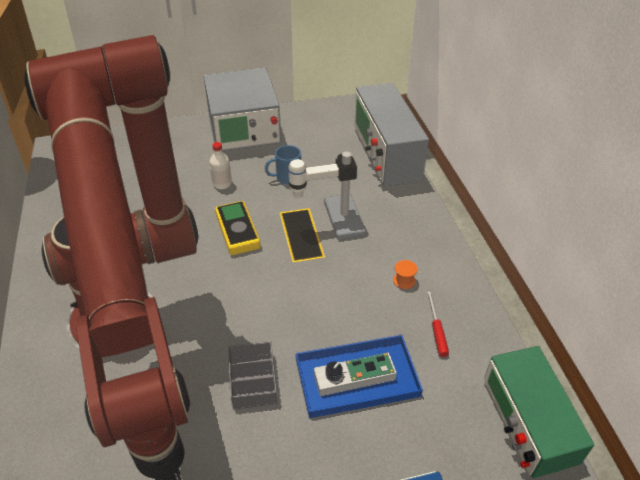

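The top view shows the tray at about (467,233) with the carrier's board end up (+X), and the frame at (268,245) running along ±Y. The side view agrees. I'll enlarge both.

Run:
```python
from h import *
d=load("top");im=d["image"]
a=cv2.resize(im[170:300,420:520],None,fx=4,fy=4,interpolation=cv2.INTER_CUBIC)  #400x520
b=cv2.resize(im[215:275,215:315],None,fx=4,fy=4,interpolation=cv2.INTER_CUBIC) #400x240
c=np.zeros((520,800,3),np.uint8);c[:,:400]=a;c[:240,400:]=b
s=load("side")["image"][345:405,300:410]
s=cv2.resize(s,(400,218),interpolation=cv2.INTER_CUBIC);c[260:478,400:]=s
cv2.imwrite("pics/crop1.png",c)
# world estimates
print(ray(d,[(467,233),(268,245),(470,234),(473,254)],[0.,0,.034,.06]))
```

```text
[[ 0.55855774 -0.31745335  0.        ]
 [ 0.53085275  0.1911747   0.        ]
 [ 0.54976125 -0.31306618  0.034     ]
 [ 0.49603559 -0.30802524  0.06      ]]
```

View pics/crop1.png

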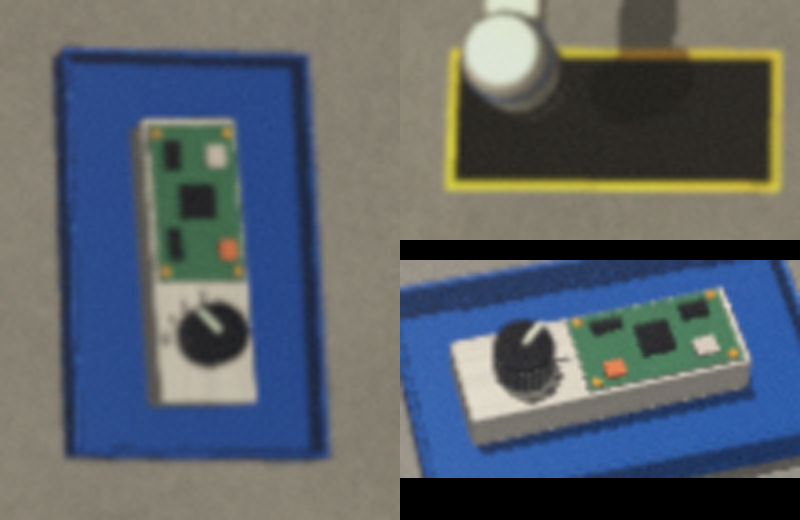

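The carrier's top corners are near crop (142,120), (234,119), (257,403) and (160,404). The sleeve line points up-left, roughly between marks 1 and 2. The frame's outer corners are about (450,48), (783,50), (781,192) and (445,190).

```bash
cat >> h.py <<'E'
def tool():
    from scipy.spatial.transform import Rotation as Ro
    o=ctrl.get_obs(); return np.array(o["tool_pos"]),Ro.from_rotvec(o["tool_rot"]).as_matrix(),o
def go(target,yaw=None):
    "yaw: world angle (deg) of tool x. prints shift in present tool axes, turn about tool z"
    p,R,o=tool(); y=np.degrees(np.arctan2(R[1,0],R[0,0]))
    print("pos",p.round(4),"yaw",y.round(2),"tilt",R[2].round(4),"shift mm",((R.T@(np.array(target)-p))*1000).round(1),"turn deg",None if yaw is None else round(-(yaw-y),2), "F",o["contact_force"].round(1),"q6",o["q"][5].round(2),"open",round(o["opening"],4))
E
python3 - <<'E'
from h import *
d=load("top")
c=np.array([(142,120),(234,119),(257,403),(160,404)])/4+[420,170]
P=ray(d,c,.034);print(P.round(4),P.mean(0),np.linalg.norm(np.diff(P,axis=0),axis=1))
ax=(P[0]+P[1]-P[2]-P[3])/2;print("carrier yaw",np.degrees(np.arctan2(ax[1],ax[0])))
print("sleeve",ray(d,[np.array([210,331])/4+[420,170]],.0605))
f=(np.array([(450,48),(783,50),(781,192),(445,190)])-[400,0])/4+215
F=ray(d,f,0);print(F.round(4),F.mean(0)); ax=(F[0]+F[3]-F[1]-F[2])/2;print("bay yaw",np.degrees(np.arctan2(ax[1],ax[0])),np.linalg.norm(np.diff(F,axis=0),axis=1))
t=np.array([(62,48),(305,55),(328,460),(68,456)])/4+[420,170]
T=ray(d,t,.028);print(T.round(3),T.mean(0))
go([0.49,-.309,.25],0)
E
```

```text
[[ 0.637  -0.2818  0.034 ]
 [ 0.6375 -0.3409  0.034 ]
 [ 0.4578 -0.3429  0.034 ]
 [ 0.4578 -0.2822  0.034 ]] [ 0.54751164 -0.31194335  0.034     ] [0.05907944 0.17972159 0.06065297]
carrier yaw 0.3733961140527913
sleeve [[ 0.49901668 -0.30681672  0.0605    ]]
[[0.5779 0.2949 0.    ]
 [0.5752 0.083  0.    ]
 [0.4844 0.0847 0.    ]
 [0.487  0.2957 0.    ]] [0.53113598 0.18957837 0.        ]
bay yaw 89.29056151651744 [0.2119979  0.09078312 0.21106263]
[[ 0.686 -0.235  0.028]
 [ 0.681 -0.393  0.028]
 [ 0.423 -0.388  0.028]
 [ 0.427 -0.225  0.028]] [ 0.55422087 -0.31016878  0.028     ]
pos [ 0.1533 -0.6055  0.303 ] yaw 14.2 tilt [ 2.0e-04 -1.5e-03 -1.0e+00] shift mm [ 399.2 -204.8   53.4] turn deg 14.2 F [-0.6 -0.2 -0.1] q6 -0.12 open 0.0854
```

drive_tool:
  rows:
    - [[0.05,-0.0257,0.0],0]
    - [[0.05,-0.0257,0.0],0]
    - [[0.05,-0.0257,0.0],0]
    - [[0.05,-0.0257,0.005],0]
    - [[0.05,-0.0257,0.01],0]
    - [[0.05,-0.0257,0.01],0]
    - [[0.05,-0.0257,0.01],0]
    - [[0.044,-0.0257,0.01],0]
    - [[0.0,0.0,0.0],0]
    - [[0.0,0.0,0.0],0]
  jaw: 0

```text
t: 1.15
tool_pos: [0.4493, -0.3407, 0.2629]
tool_rot: [-3.116, -0.392, 0.002]
contact_force: [-0.1, -0.8, 0.2]
opening: 0.0855
grip_force: 0.0
```

Run:
```python
from h import *
d=shot("wrist");cv2.imwrite("pics/w1.png",d["image"]);go([0.498,-.3115,.25],37)
print(-np.array(d["R"]).T@d["t"])
```

```text
pos [ 0.4488 -0.3418  0.2634] yaw 14.23 tilt [-7.e-04 -1.e-04 -1.e+00] shift mm [ 55.1 -17.2  13.3] turn deg -22.77 F [-0.3 -0.4  0.5] q6 0.54 open 0.0853
[ 0.52782335 -0.32139038  0.33300768]
```

View pics/w1.png

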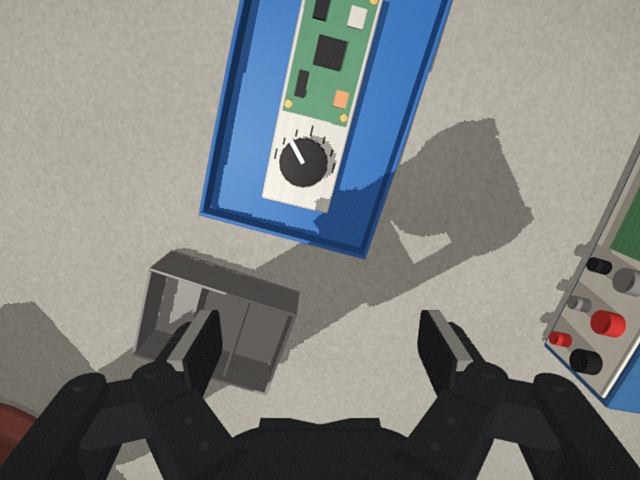

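The sleeve's top centre is near (303,162), with the line's tip at about (291,142). The carrier's rear corners are near (262,194) and (328,212). The line points between marks 1 and 2.

Run:
```python
from h import *
d=load("wrist");im=d["image"]
c=cv2.resize(im[60:230,230:400],(595,595),interpolation=cv2.INTER_CUBIC);cv2.imwrite("pics/w1c.png",c)
P=ray(d,[(303,162),(291,142)],.0605);print(P);v=P[1]-P[0];print(np.degrees(np.arctan2(v[1],v[0])))
P=ray(d,[(262,194),(328,212),(350,127),(283,111)],.034);print(P.round(4))
for Z in [P[3]-P[0],P[2]-P[1],P[0]-P[1]]:print(np.degrees(np.arctan2(Z[1],Z[0])))
```

```text
[[ 0.50280461 -0.31456354  0.0605    ]
 [ 0.51509284 -0.30219924  0.0605    ]]
45.176788330931814
[[ 0.465  -0.2857  0.034 ]
 [ 0.4637 -0.3455  0.034 ]
 [ 0.5376 -0.3448  0.034 ]
 [ 0.5362 -0.2884  0.034 ]]
-2.2483833896893253
0.5615918028584027
88.77402854081804
```

View pics/w1c.png

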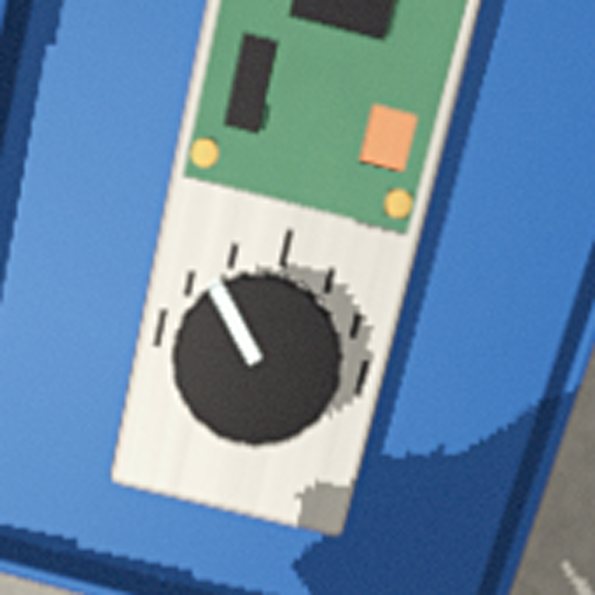

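drive_tool:
  rows:
    - [[0.02,-0.0057,0.01],0]
    - [[0.02,-0.0057,0.01],0]
    - [[0.018,-0.0057,0.01],0]
    - [[0,0,0.01],-0.133]
    - [[0,0,0.01],-0.133]
    - [[0,0,0.015],-0.132]
    - [[0,0,0.015],0]
    - [[0,0,0],0]
    - [[0,0,0],0]

```text
t: 2.1
tool_pos: [0.5004, -0.3116, 0.1834]
tool_rot: [-2.98, -0.992, 0.001]
contact_force: [-0.1, 1.1, -0.2]
opening: 0.085
grip_force: 0.0
```

Run:
```python
from h import *
d=shot("wrist");cv2.imwrite("pics/w2.png",d["image"]);go([0.501,-.311,.115],37)
t=shot("top");a=t["image"][180:300,420:520]
print(-np.array(d["R"]).T@d["t"], proj(d,[[.501,-.311,.0605]]))
```

```text
pos [ 0.5009 -0.3116  0.1841] yaw 36.87 tilt [ 2.e-04  7.e-04 -1.e+00] shift mm [ 0.5 -0.5 69.1] turn deg -0.13 F [-0.1  0.4  0.7] q6 0.24 open 0.0854
[ 0.56539512 -0.26404362  0.2535974 ] [[317.87301147 270.27946391]]
```

View pics/w2.png

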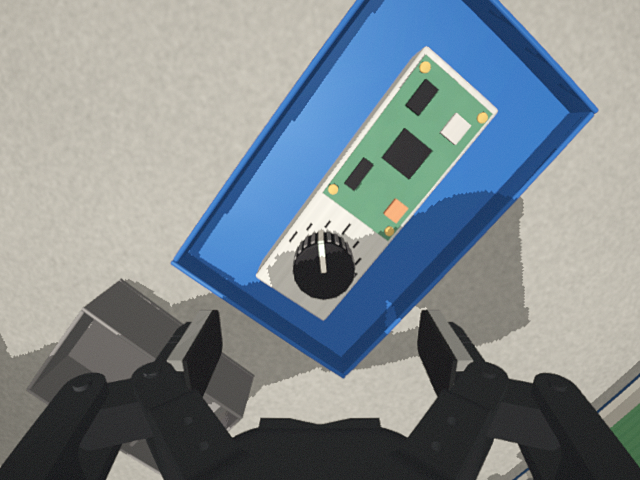

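The sleeve's top centre is at about (324,270) and its line tip at (321,243). The carrier's top corners are near (425,47), (497,110), (323,319) and (257,274).

Run:
```python
from h import *
d=load("wrist")
P=ray(d,[(324,270),(321,243)],.0605);print(P);v=P[1]-P[0];print(np.degrees(np.arctan2(v[1],v[0])))
P=ray(d,[(425,47),(497,110),(323,319),(257,274)],.034);print(P.round(4),P.mean(0))
ax=(P[0]+P[1]-P[2]-P[3])/2;print("yaw",np.degrees(np.arctan2(ax[1],ax[0])),np.linalg.norm(np.diff(P,axis=0),axis=1))
go([*ray(d,[(324,270)],.0605)[0][:2],.115],37)
```

```text
[[ 0.5033621  -0.31384792  0.0605    ]
 [ 0.51595661 -0.30211923  0.0605    ]]
42.96132873889034
[[ 0.64   -0.284   0.034 ]
 [ 0.6412 -0.3419  0.034 ]
 [ 0.4639 -0.3432  0.034 ]
 [ 0.4647 -0.2855  0.034 ]] [ 0.55245356 -0.31363517  0.034     ]
yaw 0.4546527408763519 [0.05788901 0.17725194 0.05765704]
pos [ 0.5012 -0.3116  0.1846] yaw 36.9 tilt [ 4.0e-04  1.5e-03 -1.0e+00] shift mm [ 0.4  3.  69.6] turn deg -0.1 F [ 0.6  0.2 -0.5] q6 0.24 open 0.0854
```

drive_tool:
  rows:
    - [[0,0.003,0.015],0]
    - [[0,0,0.02],0]
    - [[0,0,0.02],0]
    - [[0,0,0.0145],0]
    - [[0,0,0],0]

```text
t: 2.7
tool_pos: [0.5015, -0.3122, 0.111]
tool_rot: [-2.975, -0.995, 0.004]
contact_force: [-0.3, 0.3, 0.0]
opening: 0.0855
grip_force: 0.0
```

drive_tool:
  rows:
    - [[0,0,0],0]
    - [[0,0,0],0]
    - [[0,0,0],0]
    - [[0,0,0],0]
    - [[0,0,0],0]
    - [[0,0,0],0]
  jaw: 1
  grip_force: 40

```text
t: 3.3
tool_pos: [0.5034, -0.3138, 0.1156]
tool_rot: [2.978, 0.996, 0.002]
contact_force: [-1.8, 1.1, 6.0]
opening: 0.0363
grip_force: 40.5
```

drive_tool:
  rows:
    - [[0,0,0],0.1285]
    - [[0,0,0],0.1285]
    - [[0,0,0],0.1285]
    - [[0,0,0],0.1285]
    - [[0,0,0],0.1285]
    - [[0,0,0],0.1285]
    - [[0,0,0],0.1285]
    - [[0,0,0],0.1285]
    - [[0,0,0],0.1285]
    - [[0,0,0],0.1285]

```text
t: 4.3
tool_pos: [0.5033, -0.3149, 0.1156]
tool_rot: [2.977, -0.994, 0.005]
contact_force: [-1.6, -4.2, 4.3]
opening: 0.0363
grip_force: 40.3
```

drive_tool:
  rows:
    - [[0,0,0],0]
    - [[0,0,0],0]

```text
t: 4.5
tool_pos: [0.5033, -0.3149, 0.1156]
tool_rot: [2.981, -0.982, 0.005]
contact_force: [-0.9, -3.4, 5.9]
opening: 0.0361
grip_force: 40.5
```

drive_tool:
  rows:
    - [[0,0,0],0]
    - [[0,0,0],0]
    - [[0,0,0],0]
    - [[0,0,0],0]
    - [[0,0,-0.02],0]
    - [[0,0,-0.03],0]
    - [[0,0,-0.03],0]
    - [[0,0,0],0]
  jaw: 0

```text
t: 5.3
tool_pos: [0.5049, -0.3147, 0.1995]
tool_rot: [2.98, -0.985, 0.013]
contact_force: [0.7, -0.5, 0.9]
opening: 0.0856
grip_force: 0.0
```

Run:
```python
from h import *
d=shot("wrist");cv2.imwrite("pics/w3.png",d["image"]);go([0.553,-.3135,.08],0)
```

```text
pos [ 0.504  -0.314   0.1969] yaw -36.59 tilt [ 0.0053 -0.     -1.    ] shift mm [ 38.4 -29.6 117.1] turn deg -36.59 F [0.1 0.  0.1] q6 1.53 open 0.0855
```

View pics/w3.png

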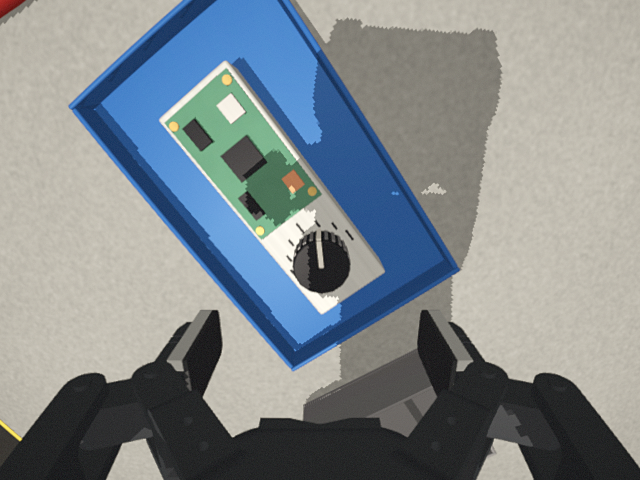

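The carrier's corners are near (228,62), (160,122), (324,313) and (384,272). The line runs from about (322,267) to (318,235). I'll measure it with code to sub-pixel accuracy.

Run:
```python
from h import *
d=load("wrist");g=cv2.cvtColor(d["image"],cv2.COLOR_BGR2GRAY).astype(float)
# line pixels: bright within 24 px of sleeve centre
yy,xx=np.mgrid[228:275,308:336]
m=(g[228:275,308:336]>110)
n,l,s,c=cv2.connectedComponentsWithStats(m.astype(np.uint8))
for i in range(1,n):print(s[i],c[i])
for r in range(232,274,3):print(r,*g[r,308:336].astype(int))
P=ray(d,[(228,62),(160,122),(324,313),(384,272)],.034);print(P.round(4),P.mean(0))
for a,b in((0,3),(1,2)):
    v=P[a]-P[b];print(np.degrees(np.arctan2(v[1],v[0])))
```

```text
[  0   0  28  41 307] [12.1237785  14.30618893]
[ 2 11  1  2  2] [ 2.  11.5]
232 172 170 122 87 80 80 42 42 110 162 163 162 160 52 16 27 63 83 78 63 40 73 112 104 110 134 158 172
235 21 43 79 84 79 40 21 58 130 164 161 164 160 55 18 27 53 87 88 83 31 22 29 64 83 77 70 49
238 24 55 89 86 81 37 20 69 150 176 175 179 182 64 18 29 60 97 92 90 49 17 23 51 85 83 81 42
241 26 60 74 54 34 24 22 52 118 169 167 168 169 78 26 34 33 30 31 27 34 25 30 35 76 97 104 63
244 36 31 34 36 36 30 25 46 123 206 203 200 200 133 44 22 33 31 32 33 33 37 36 29 34 32 30 28
247 79 38 30 32 32 34 27 31 106 209 203 200 200 182 67 30 35 33 28 30 29 28 38 33 34 31 33 35
250 38 30 31 32 31 30 35 26 75 167 202 201 203 203 90 22 29 31 31 31 34 31 31 35 28 34 34 32
253 23 28 28 32 34 36 29 27 52 140 205 202 200 200 136 38 23 34 30 31 30 29 28 28 35 32 32 31
256 62 37 29 25 33 30 34 24 32 108 209 203 200 201 174 60 23 28 32 33 33 36 32 31 34 33 27 33
259 66 34 26 32 34 32 31 26 26 76 169 203 201 203 205 75 23 31 25 31 31 29 30 32 32 35 30 33
262 64 27 32 32 32 27 31 32 27 54 138 206 201 202 201 119 36 27 34 28 36 32 33 30 31 32 33 27
265 66 31 25 34 35 26 32 32 28 34 108 207 203 201 201 156 57 20 31 29 26 29 34 35 32 33 31 35
268 86 80 37 30 32 37 35 32 28 24 42 88 111 112 108 75 31 28 31 34 38 33 31 34 38 32 27 32
271 78 38 30 29 33 27 38 29 32 29 32 29 36 30 27 32 34 28 32 30 35 32 31 34 32 35 29 27
[[ 0.6397 -0.3436  0.034 ]
 [ 0.6396 -0.2842  0.034 ]
 [ 0.4628 -0.288   0.034 ]
 [ 0.4637 -0.3437  0.034 ]] [ 0.55143116 -0.31487673  0.034     ]
0.045475365767866906
1.2203443409420605
```

```bash
cat >> h.py <<'E'
def edge_fit(d,p,q,z,n=60,h=6):
    "refine straight edge p-q by max gradient across; returns world pts"
    g=cv2.GaussianBlur(cv2.cvtColor(d["image"],cv2.COLOR_BGR2HSV)[:,:,1],(3,3),0).astype(np.float32)
    p,q=np.array(p,float),np.array(q,float);t=(q-p)/np.linalg.norm(q-p);nn=np.array([-t[1],t[0]]);S=np.arange(-h,h+.1,.25);out=[]
    for a in np.linspace(.06,.94,n):
        c=p+(q-p)*a;L=c+S[:,None]*nn
        v=cv2.remap(g,L[:,0].astype(np.float32)[None],L[:,1].astype(np.float32)[None],cv2.INTER_LINEAR)[0]
        e=np.abs(np.gradient(v));out.append(c+nn*S[e.argmax()])
    W=ray(d,out,z)[:,:2].astype(np.float32)
    vx,vy,x,y=cv2.fitLine(W,cv2.DIST_HUBER,0,.001,.001).ravel()
    return np.array([x,y]),np.degrees(np.arctan2(vy,vx)),np.median(np.abs((W-[x,y])@[-vy,vx]))
E
python3 - <<'E'
from h import *
d=load("wrist");g=cv2.cvtColor(d["image"],cv2.COLOR_BGR2GRAY).astype(float)
pts=[]
for r in range(245,266):
    w=np.clip(g[r,312:328]-38,0,None);pts.append(((w*np.arange(312,328)).sum()/w.sum(),r))
P=ray(d,pts,.0605)[:,:2].astype(np.float32)
vx,vy,_,_=cv2.fitLine(P,cv2.DIST_L2,0,.01,.01).ravel();print("line",np.degrees(np.arctan2(vy,vx)))
for a,b in(((228,62),(384,272)),((160,122),(324,313)),((160,122),(228,62)),((324,313),(384,272))):print(edge_fit(d,a,b,.034))
E
```

```text
line -30.876982
(array([ 0.5522637, -0.3463304], dtype=float32), np.float32(0.42440587), np.float32(6.448788e-05))
(array([ 0.57801515, -0.284292  ], dtype=float32), np.float32(0.35467923), np.float32(6.898912e-05))
(array([ 0.6421764 , -0.30861548], dtype=float32), np.float32(-89.76874), np.float32(7.854171e-05))
(array([ 0.462954  , -0.31404644], dtype=float32), np.float32(-89.47745), np.float32(7.49484e-05))
```

drive_tool:
  rows:
    - [[0,0,0],-0.1292]
    - [[0,0,0],-0.1292]
    - [[0,0,0],-0.1292]
    - [[0,0,0],-0.1292]
    - [[0,0,0],-0.1292]
    - [[0.024,0,0.01],0]
    - [[0.024,0,0.02],0]
    - [[0,0,0.02],0]
    - [[0,0,0],0]
    - [[0,0,0],0]

```text
t: 6.35
tool_pos: [0.5499, -0.3123, 0.1424]
tool_rot: [-3.139, -0.011, 0.004]
contact_force: [0.0, 0.5, 0.3]
opening: 0.0852
grip_force: 0.0
```

Run:
```python
from h import *
go([0.5526,-.3143,.08],0.4)
```

```text
pos [ 0.5499 -0.3123  0.1424] yaw 0.4 tilt [-0.0028 -0.0022 -1.    ] shift mm [ 2.9  2.2 62.3] turn deg -0.0 F [0.  0.5 0.3] q6 0.93 open 0.0852
```

drive_tool:
  rows:
    - [[0.003,0.002,0.01],0]
    - [[0,0,0.02],0]
    - [[0,0,0.02],0]
    - [[0,0,0.012],0]
    - [[0,0,0],0]
    - [[0,0,0],0]

```text
t: 6.95
tool_pos: [0.5541, -0.3153, 0.0827]
tool_rot: [3.141, 0.01, 0.001]
contact_force: [-0.1, 0.3, 0.2]
opening: 0.0853
grip_force: 0.0
```

drive_tool:
  rows:
    - [[0,0,0],0]
    - [[0,0,0],0]
    - [[0,0,0],0]
    - [[0,0,0],0]
    - [[0,0,0],0]
    - [[0,0,0],0]
  jaw: 1
  grip_force: 70

```text
t: 7.55
tool_pos: [0.5548, -0.3155, 0.084]
tool_rot: [3.14, 0.011, 0.004]
contact_force: [0.2, 1.0, 5.2]
opening: 0.0582
grip_force: 80.3
```

drive_tool:
  rows:
    - [[0,0,-0.01],0]
    - [[0,0,-0.02],0]
    - [[0,0,-0.025],0]
    - [[0,0,-0.025],0]
    - [[0,0,-0.01],0]
    - [[0,0,0],0]

```text
t: 8.15
tool_pos: [0.5542, -0.3153, 0.1735]
tool_rot: [3.14, 0.011, 0.003]
contact_force: [0.4, -0.8, -4.1]
opening: 0.0585
grip_force: 79.4
```

Run:
```python
from h import *
go([0.531,-.115,.16],90)
```

```text
pos [ 0.5542 -0.3153  0.1735] yaw 0.39 tilt [ 0.002   0.0017 -1.    ] shift mm [ -21.9 -200.5   13.1] turn deg -89.61 F [ 0.4 -0.8 -4.1] q6 0.93 open 0.0585
```

drive_tool:
  rows:
    - [[-0.004,-0.03,0],0]
    - [[-0.004,-0.04,0],0]
    - [[-0.004,-0.04,0],0]
    - [[-0.004,-0.04,0],0]
    - [[-0.004,-0.03,0],0]
    - [[-0.002,-0.02,0],0]
    - [[0,0,0],-0.08]
    - [[0,0,0],-0.13]
    - [[0,0,0],-0.13]
    - [[0,0,0],-0.13]

```text
t: 9.15
tool_pos: [0.5291, -0.1145, 0.1695]
tool_rot: [-3.048, -0.75, 0.006]
contact_force: [0.3, -0.2, -5.1]
opening: 0.0585
grip_force: 79.2
```

drive_tool:
  rows:
    - [[0,0,0],-0.13]
    - [[0,0,0],-0.13]
    - [[0,0,0],-0.13]
    - [[0,0,0],-0.13]
    - [[0,0,0],-0.13]
    - [[0,0,0],-0.13]
    - [[0,0,0],-0.13]
    - [[0,0,0],-0.117]
    - [[0,0,0],-0.06]
    - [[0,0,0],0]

```text
t: 10.15
tool_pos: [0.5291, -0.1147, 0.1697]
tool_rot: [-2.227, -2.211, 0.003]
contact_force: [0.1, 0.5, -5.3]
opening: 0.0584
grip_force: 79.2
```

Run:
```python
from h import *
go([0.531,-.115,.080],89.6)
d=shot("top");cv2.imwrite("pics/t2.png",cv2.resize(d["image"][140:340,180:480],(780,520),interpolation=cv2.INTER_CUBIC))
```

```text
pos [ 0.5291 -0.1147  0.1697] yaw 89.59 tilt [ 0.0013 -0.0038 -1.    ] shift mm [-0.4  2.2 89.7] turn deg -0.01 F [ 0.1  0.5 -5.3] q6 -0.34 open 0.0584
```

View pics/t2.png

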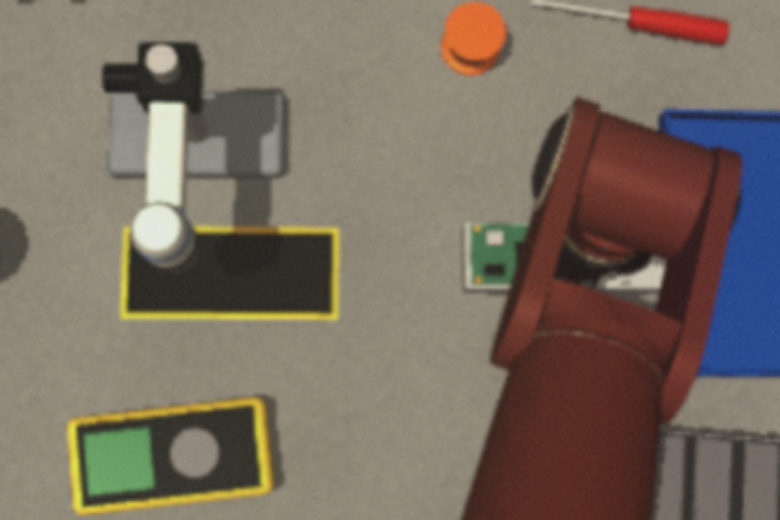

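drive_tool:
  rows:
    - [[0,0.002,0.02],0]
    - [[0,0,0.025],0]
    - [[0,0,0.02],0]
    - [[0,0,0.012],0]
    - [[0,0,0.006],0]
    - [[0,0,0.003],0]
    - [[0,0,0.0015],0]
    - [[0,0,0.001],0]
    - [[0,0,0],0]
    - [[0,0,0],0]

```text
t: 11.2
tool_pos: [0.5328, -0.1153, 0.0842]
tool_rot: [2.229, 2.213, 0.001]
contact_force: [-0.9, 0.1, -4.6]
opening: 0.0582
grip_force: 79.1
```

Run:
```python
from h import *
go([0.531,-.115,.080],89.6)
```

```text
pos [ 0.5328 -0.1153  0.0842] yaw 89.6 tilt [-4.0e-04  1.1e-03 -1.0e+00] shift mm [ 0.2 -1.8  4.2] turn deg -0.0 F [-0.9  0.1 -4.6] q6 -0.34 open 0.0582
```

drive_tool:
  rows:
    - [[0,0,0.002],0]
    - [[0,0,0.001],0]
    - [[0,0,0],0]

```text
t: 11.5
tool_pos: [0.5322, -0.1151, 0.0803]
tool_rot: [-2.229, -2.213, 0.0]
contact_force: [0.2, 1.1, -5.2]
opening: 0.0587
grip_force: 79.2
```

drive_tool:
  rows:
    - [[0,0,0.001],0]
    - [[0,0,0],0]

```text
t: 11.7
tool_pos: [0.5325, -0.1151, 0.0801]
tool_rot: [-2.229, -2.214, 0.0]
contact_force: [-3.8, 0.8, 0.7]
opening: 0.0586
grip_force: 79.6
```

drive_tool:
  rows:
    - [[0,0,0],0]
    - [[0,0,0],0]
    - [[0,0,0],0]
    - [[0,0,0],0]
    - [[0,0,-0.02],0]
    - [[0,0,-0.03],0]
    - [[0,0,-0.04],0]
    - [[-0.035,0,-0.03],0]
    - [[-0.035,0,0],0]
    - [[0,0,0],0]
  jaw: 0

```text
t: 12.7
tool_pos: [0.5328, -0.1886, 0.202]
tool_rot: [2.229, 2.206, 0.001]
contact_force: [-0.3, 1.2, -0.2]
opening: 0.0856
grip_force: 0.0
```

Run:
```python
from h import *
d=shot("wrist");cv2.imwrite("pics/w4.png",d["image"]);go([0.531,-.19,.080],89.6)
X,Y=.0,.0
for c in [(.5325,-.115)]:
  print(proj(d,[[c[0]+a,c[1]+b,.03] for a,b in((-.03,-.09),(.03,-.09),(.03,.09),(-.03,.09))]).round())
print(proj(d,[(.531+a,.1895+b,0) for a,b in((-.045,-.105),(.045,-.105),(.045,.105),(-.045,.105))]).round())
```

```text
pos [ 0.5322 -0.1867  0.2005] yaw 89.45 tilt [-7.0e-04  1.5e-03 -1.0e+00] shift mm [ -3.2  -1.3 120.5] turn deg -0.15 F [-0.1  0.3 -0.3] q6 -0.46 open 0.0853
[[278. 265.]
 [357. 265.]
 [363. -10.]
 [265.  -9.]]
[[ 241. -170.]
 [ 380. -172.]
 [ 340.  -13.]
 [ 290.  -10.]]
```

View pics/w4.png

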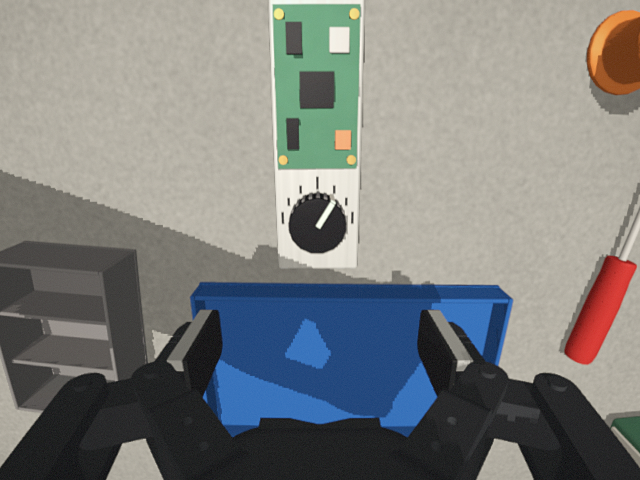

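The carrier sits free on the bench with its rear corners at about (279,268) and (357,267), and the sleeve line points at mark 4. The tray's edge is at row 285, just behind it.

Run:
```python
from h import *
d=load("wrist")
for a,b in(((279,268),(270,3)),((357,267),(363,3)),((279,268),(357,267))):print(edge_fit(d,a,b,.03))
print(ray(d,[(279,268),(357,267),(363,3),(270,3)],.03).round(4), ray(d,[(318,290)],.028))
# sleeve line
g=cv2.cvtColor(d["image"],cv2.COLOR_BGR2GRAY).astype(float)
pts=[]
for r in range(208,224):
    w=np.clip(g[r,312:338]-70,0,None)
    if w.sum()>50: pts.append(((w*np.arange(312,338)).sum()/w.sum(),r))
print(np.round(pts[::4],1))
P=ray(d,pts,.0565)[:,:2].astype(np.float32);v=cv2.fitLine(P,cv2.DIST_HUBER,0,.001,.001).ravel();print("line",np.degrees(np.arctan2(v[1],v[0])))
```

```text
(array([ 0.5056687 , -0.10291944], dtype=float32), np.float32(88.28861), np.float32(0.00057439395))
(array([ 0.56071275, -0.10318041], dtype=float32), np.float32(-89.25532), np.float32(0.00052404567))
(array([ 0.53461653, -0.20712136], dtype=float32), np.float32(-1.1463401), np.float32(0.00044437323))
[[ 0.5035 -0.2071  0.03  ]
 [ 0.5624 -0.207   0.03  ]
 [ 0.5626 -0.0325  0.03  ]
 [ 0.5054 -0.0319  0.03  ]] [[ 0.53271927 -0.2267236   0.028     ]]
[[329.  208. ]
 [326.6 212. ]
 [324.1 216. ]
 [321.6 220. ]]
line 58.36278
```

drive_tool:
  rows:
    - [[-0.003,0,0.03],0]
    - [[0,0,0.03],0]
    - [[0,0,0.03],0]
    - [[0,0,0.02],0]
    - [[0,0,0.007],0]
    - [[0,0,0],0]
    - [[0,0,0],0]

```text
t: 13.45
tool_pos: [0.5325, -0.188, 0.0835]
tool_rot: [2.228, 2.213, 0.001]
contact_force: [0.2, -0.0, 0.6]
opening: 0.0853
grip_force: 0.0
```

Run:
```python
from h import *
go([0.5325,-.19,.081],89.5)
```

```text
pos [ 0.5325 -0.188   0.0835] yaw 89.62 tilt [-5.0e-04  1.2e-03 -1.0e+00] shift mm [-2.  -0.   2.5] turn deg 0.12 F [ 0.2 -0.   0.6] q6 -0.46 open 0.0853
```

drive_tool:
  rows:
    - [[0,0,0.003],0]
    - [[0,0,0],0]

```text
t: 13.65
tool_pos: [0.5325, -0.1883, 0.0805]
tool_rot: [2.228, 2.213, 0.001]
contact_force: [0.5, 0.1, 1.1]
opening: 0.0856
grip_force: 0.0
```

drive_tool:
  rows:
    - [[0,0,0],0]
    - [[0,0,0],0]
    - [[0,0,0],0]
    - [[0,0,0],0]
    - [[0,0,0],0]
    - [[0,0,0],0]
  jaw: 1
  grip_force: 50

```text
t: 14.25
tool_pos: [0.5323, -0.1884, 0.0804]
tool_rot: [2.229, 2.213, 0.0]
contact_force: [-1.8, 0.1, 6.0]
opening: 0.0591
grip_force: 56.7
```

drive_tool:
  rows:
    - [[0.01,0,0],0]
    - [[0.015,0,0],0]
    - [[0.015,0,0],0]
    - [[0.015,0,0],0]
    - [[0.015,0,0],0]
    - [[0.01,0,0],0]
    - [[0,0,0],0]

```text
t: 14.95
tool_pos: [0.533, -0.1065, 0.0803]
tool_rot: [2.228, 2.215, 0.002]
contact_force: [-0.6, 1.7, 7.2]
opening: 0.0587
grip_force: 56.8
```

Run:
```python
from h import *
go([0.531,.115,.080],89.6)
d=shot("top");cv2.imwrite("pics/t3.png",cv2.resize(d["image"][200:290,200:400],(800,360),interpolation=cv2.INTER_CUBIC))
s=shot("side")
```

```text
pos [ 0.533  -0.1065  0.0803] yaw 89.67 tilt [ 7.0e-04  1.2e-03 -1.0e+00] shift mm [221.5  -3.3   0.5] turn deg 0.07 F [-0.6  1.7  7.2] q6 -0.33 open 0.0587
```

Run:
```python
from h import *
d=load("top");im=d["image"]
hsv=cv2.cvtColor(im,cv2.COLOR_BGR2HSV);m=cv2.inRange(hsv,(22,120,100),(35,255,255))[222:268,220:318]
ys,xs=np.nonzero(m);P=ray(d,np.c_[xs+220,ys+222],0)
x,y=P[:,0],P[:,1]
def ln(s):
    v=cv2.fitLine(P[s][:,:2].astype(np.float32),cv2.DIST_HUBER,0,.001,.001).ravel();return v[2:],np.degrees(np.arctan2(v[1],v[0]))
print("near X",ln((x<.495)&(y>.1)&(y<.28)));print("far X",ln((x>.567)&(y>.1)&(y<.215)))
print("entry",ln((y<.094)&(x>.495)&(x<.567)));print("end",ln((y>.284)&(x>.495)&(x<.567)))
# carrier: bright low-sat aluminium / green front
g=cv2.inRange(hsv,(50,60,40),(85,255,255))[225:270,300:400]
ys,xs=np.nonzero(g);Q=ray(d,np.c_[xs+300,ys+225],.0325);print("green Y max,X range",np.percentile(Q[:,1],[98,100]),np.percentile(Q[:,0],[1,99]),len(Q))
gr=cv2.cvtColor(im,cv2.COLOR_BGR2GRAY)
c0=proj(d,[(.533,.055,.03)])[0].round().astype(int);print(c0)
print(gr[c0[1],c0[0]-12:c0[0]+14])
for dx in(4,8):print(gr[c0[1]-20:c0[1]+21,c0[0]+dx])
```

```text
near X (array([0.49016368, 0.18951155], dtype=float32), np.float32(89.64619))
far X (array([0.57437587, 0.15530998], dtype=float32), np.float32(89.44842))
entry (array([0.53333896, 0.0901247 ], dtype=float32), np.float32(-0.055450525))
end (array([0.53996825, 0.29266557], dtype=float32), np.float32(1.054634))
green Y max,X range [0.04560842 0.048074  ] [0.50698877 0.55710146] 579
[322 242]
[163 139 134 133 134 137 137 134 135 133 133 138 174 193 163 119 101 101
 101 101 102 100 100 102 101  98]
[136 137 134 134 134 136 138 135 143 144 139 137 127 109 102 101 103 102
 101 100 101 102 102 104  99 101 103 108 124 137 142 157 164 121 117 130
 136 138 137 137 136]
[138 137 135 135 133 138 136 138 145 141 114 112 135 157 167 164 152 125
 105 101 102 100  98  87  63  50  50  58  79  96 112 147 161 123 114 131
 136 136 136 137 137]
```

View pics/t3.png

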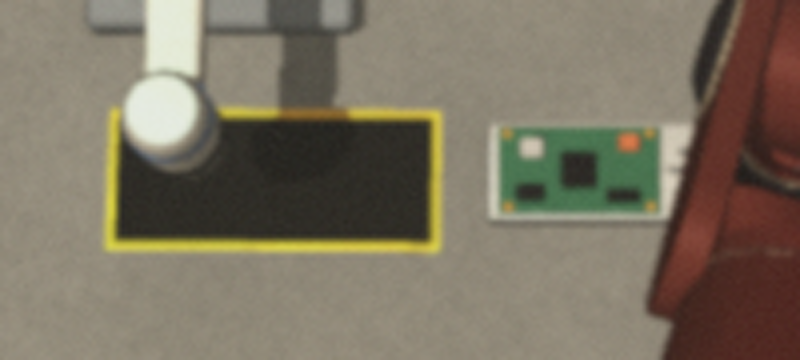

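The carrier's front is at about Y=0.055 and the frame's entry line at 0.090, and the two line up laterally. Before going further I'll check the wrist fork's height and width against the 225 mm tube, using views already taken.

Run:
```python
from h import *
s=load("side");t=load("top")
print("side start-pose axis", [(z,proj(s,[(.153,-.606,z)])[0].round()) for z in(.3,.35,.4,.45,.5,.55,.6)])
# prong ends at px 87 & 187 row ~400 (start picture): lateral dir of arm at q1=-1.442
l=np.array([-np.sin(-1.442),np.cos(-1.442),0])
for z in(.45,.5,.55):print(z,proj(s,[np.array([.153,-.606,z])+l*k for k in(-.1,-.08,.08,.1)]).round().tolist())
# now: red masks
for n,d in(("top",t),("side",s)):
    h=cv2.cvtColor(d["image"],cv2.COLOR_BGR2HSV);m=cv2.inRange(h,(0,90,20),(8,255,255))|cv2.inRange(h,(172,90,20),(180,255,255))
    rows=range(150,420,12) if n=="top" else range(150,420,12)
    for r in rows:
        x=np.nonzero(m[r])[0]
        if len(x):
            seg=np.split(x,np.nonzero(np.diff(x)>3)[0]+1);print(n,r,[(int(q[0]),int(q[-1])) for q in seg if len(q)>3])
print("tcp top",[(z,proj(t,[(.533,-.1065,z)])[0].round()) for z in(.08,.2,.3,.4,.5)])
print("tcp side",[(z,proj(s,[(.533,-.1065,z)])[0].round()) for z in(.08,.2,.3,.4,.5)])
```

```text
side start-pose axis [(0.3, array([167., 474.])), (0.35, array([161., 459.])), (0.4, array([154., 443.])), (0.45, array([147., 426.])), (0.5, array([139., 407.])), (0.55, array([130., 387.])), (0.6, array([121., 364.]))]
0.45 [[76.0, 447.0], [90.0, 443.0], [203.0, 409.0], [216.0, 405.0]]
0.5 [[64.0, 429.0], [79.0, 425.0], [197.0, 390.0], [212.0, 386.0]]
0.55 [[52.0, 409.0], [68.0, 405.0], [192.0, 369.0], [207.0, 365.0]]
top 150 [(422, 460)]
top 162 []
top 198 [(387, 403)]
top 210 [(383, 443)]
top 222 [(380, 443)]
top 234 [(73, 84), (374, 441)]
top 246 [(372, 390), (421, 439)]
top 258 [(367, 437)]
top 270 [(365, 435)]
top 282 [(369, 431)]
top 294 [(365, 426), (586, 594)]
top 306 [(362, 421)]
top 318 [(126, 136), (359, 420)]
top 330 [(354, 420)]
top 342 [(352, 419)]
top 354 [(348, 418)]
top 366 [(345, 417)]
top 378 [(342, 416)]
top 390 [(340, 415)]
top 402 [(336, 413)]
top 414 [(333, 412)]
side 150 [(90, 125), (150, 234)]
side 162 [(92, 126), (168, 250)]
side 174 [(95, 127), (131, 137), (186, 265)]
side 186 [(90, 97), (123, 144), (204, 305)]
side 198 [(84, 109), (122, 142), (223, 331)]
side 210 [(97, 125), (132, 136), (244, 345)]
side 222 [(109, 129), (259, 344)]
side 234 [(105, 122), (267, 342)]
side 246 [(89, 117), (292, 305)]
side 258 [(53, 56), (75, 82), (87, 117), (313, 316), (335, 340)]
side 270 [(95, 121)]
side 282 [(101, 113), (121, 126)]
side 294 [(104, 145)]
side 306 [(78, 151)]
side 318 [(70, 151)]
side 330 [(71, 146), (433, 443)]
side 342 [(78, 132), (436, 446)]
side 354 [(439, 448)]
tcp top [(0.08, array([391., 238.])), (0.2, array([400., 228.])), (0.3, array([410., 218.])), (0.4, array([423., 205.])), (0.5, array([439., 188.]))]
tcp side [(0.08, array([326., 292.])), (0.2, array([326., 257.])), (0.3, array([326., 225.])), (0.4, array([327., 190.])), (0.5, array([327., 150.]))]
```

The wrist axis is about 0.2 m above the TCP and the fork's half-width is about 55 mm. At the goal that leaves roughly 25 mm to the tube, so I'll slide on with an intermediate check.

drive_tool:
  rows:
    - [[0.01,0,0],0]
    - [[0.018,-0.0005,0],0]
    - [[0.02,-0.0005,0],0]
    - [[0.02,-0.0005,0],0]
    - [[0.02,-0.0005,0],0]
    - [[0.02,0,0],0]
    - [[0.02,0,0],0]
    - [[0.02,0,0],0]
    - [[0.012,0,0],0]
    - [[0,0,0],0]

```text
t: 16.05
tool_pos: [0.5319, 0.0541, 0.0804]
tool_rot: [-2.228, -2.215, -0.003]
contact_force: [0.8, 3.1, 6.5]
opening: 0.0585
grip_force: 56.8
```

```bash
cat > chk.py <<'E'
from h import *
go([0.532,.120,.080],89.6)
d=shot("top");im=d["image"];h=cv2.cvtColor(im,cv2.COLOR_BGR2HSV)
m=cv2.inRange(h,(0,90,20),(8,255,255))|cv2.inRange(h,(172,90,20),(180,255,255))
w=cv2.inRange(h,(0,0,190),(180,70,255))
for r in range(170,300,8):
    x=np.nonzero(m[r,200:450])[0]+200;v=np.nonzero(w[r,220:265])[0]+220
    print(r,"fork",x[:1],"tube",v[[0,-1]] if len(v) else "")
g=cv2.inRange(h,(50,60,40),(85,255,255))[222:268,220:400]
ys,xs=np.nonzero(g);Q=ray(d,np.c_[xs+220,ys+222],.0325);print("green",len(Q),np.percentile(Q[:,1],[98,100]),np.percentile(Q[:,0],[0,1,99,100]))
E
python3 chk.py
```

```text
pos [0.5319 0.0541 0.0804] yaw 89.67 tilt [ 0.0018  0.0012 -1.    ] shift mm [65.9 -0.3  0.5] turn deg 0.07 F [0.8 3.1 6.5] q6 -0.03 open 0.0585
170 fork [] tube 
178 fork [] tube 
186 fork [] tube [238 249]
194 fork [] tube [237 249]
202 fork [296] tube [236 249]
210 fork [295] tube [237 248]
218 fork [295] tube [238 248]
226 fork [293] tube [231 248]
234 fork [293] tube [234 244]
242 fork [293] tube 
250 fork [292] tube 
258 fork [291] tube 
266 fork [291] tube 
274 fork [291] tube 
282 fork [291] tube 
290 fork [292] tube 
298 fork [296] tube 
green 434 [0.20739261 0.20776784] [0.5055516  0.50561968 0.55304991 0.55570413]
```

drive_tool:
  rows:
    - [[0.01,0,0],0]
    - [[0.012,0,0],0]
    - [[0.012,0,0],0]
    - [[0.012,0,0],0]
    - [[0.01,0,0],0]
    - [[0.006,0,0],0]
    - [[0.003,0,0],0]
    - [[0,0,0],0]

```text
t: 16.9
tool_pos: [0.5323, 0.1173, 0.0804]
tool_rot: [2.227, 2.214, 0.0]
contact_force: [-0.6, -3.5, 6.5]
opening: 0.0586
grip_force: 56.8
```

```bash
python3 chk.py
```

```text
pos [0.5323 0.1173 0.0804] yaw 89.64 tilt [-8.e-04  1.e-03 -1.e+00] shift mm [ 2.7 -0.4  0.4] turn deg 0.04 F [-0.6 -3.5  6.5] q6 0.09 open 0.0586
170 fork [] tube 
178 fork [] tube 
186 fork [] tube [238 249]
194 fork [] tube [237 249]
202 fork [286] tube [237 249]
210 fork [259] tube [237 248]
218 fork [258] tube [246 248]
226 fork [258] tube [231 248]
234 fork [259] tube [234 244]
242 fork [260] tube 
250 fork [260] tube [232 232]
258 fork [259] tube 
266 fork [260] tube 
274 fork [260] tube 
282 fork [261] tube 
290 fork [262] tube 
298 fork [267] tube 
green 207 [0.27148912 0.271735  ] [0.50607456 0.5061054  0.55082154 0.55332653]
```

drive_tool:
  rows:
    - [[0.001,0,0],0]
    - [[0.001,0,0],0]
    - [[0,0,0],0]

```text
t: 17.25
tool_pos: [0.5324, 0.1187, 0.0804]
tool_rot: [2.227, 2.213, -0.001]
contact_force: [-0.1, -5.8, 6.7]
opening: 0.0587
grip_force: 56.9
```

drive_tool:
  rows:
    - [[0,0,0],0]
    - [[0,0,0],0]
    - [[0,0,0],0]
    - [[0,0,0],0]
    - [[0,0,0],0]
    - [[-0.01,0,0],0]
    - [[-0.02,0,0],0]
    - [[-0.03,0,0],0]
    - [[-0.03,0,0],0]
    - [[-0.03,0,0],0]
  jaw: 0

```text
t: 18.25
tool_pos: [0.531, -0.0027, 0.0796]
tool_rot: [2.229, 2.214, -0.0]
contact_force: [0.6, -0.6, 0.5]
opening: 0.0853
grip_force: 0.0
```

drive_tool:
  rows:
    - [[-0.02,0,-0.02],0]
    - [[-0.02,0,-0.03],0]
    - [[-0.03,0,-0.03],0]
    - [[-0.03,0,-0.02],0]
    - [[-0.03,0,0],0]
    - [[-0.02,0,0],0]
    - [[0,0,0],0]

```text
t: 18.95
tool_pos: [0.53, -0.1538, 0.18]
tool_rot: [2.232, 2.209, -0.0]
contact_force: [-0.3, 0.6, -0.2]
opening: 0.0854
grip_force: 0.0
```

Run:
```python
from h import *
go([0.532,-.1,.18])
d=shot("top");im=d["image"];h=cv2.cvtColor(im,cv2.COLOR_BGR2HSV);g=cv2.cvtColor(im,cv2.COLOR_BGR2GRAY)
print("fork",[np.nonzero(cv2.inRange(h,(0,90,20),(8,255,255))[r,200:450])[0][:1]+200 for r in(226,250,280)])
m=cv2.inRange(h,(22,120,100),(35,255,255))[222:268,220:318]
ys,xs=np.nonzero(m);P=ray(d,np.c_[xs+220,ys+222],0);x,y=P[:,0],P[:,1]
def ln(s):
    v=cv2.fitLine(P[s][:,:2].astype(np.float32),cv2.DIST_HUBER,0,.001,.001).ravel();return v[2:],np.degrees(np.arctan2(v[1],v[0]))
print("near X",ln((x<.495)&(y>.1)&(y<.28)));print("entry",ln((y<.094)&(x>.495)&(x<.567)))
Q=np.array([(.532+a,.19+b,.03) for a,b in((-.03,-.09),(.03,-.09),(.03,.09),(-.03,.09))]);q=proj(d,Q);print(q.round(1))
gm=cv2.inRange(h,(50,60,40),(85,255,255))[222:268,220:318]
ys,xs=np.nonzero(gm);G=ray(d,np.c_[xs+220,ys+222],.0325);print("green Y",G[:,1].min(),G[:,1].max(),"X",np.percentile(G[:,0],[1,99]))
wm=(g>115)&(h[:,:,1]<70)
for r in (238,244,248):
    print(r,g[r,296:318]); 
for c in(285,300):print(c,g[226:268,c])
print("rows->X at z.03",ray(d,[(290,230),(290,254)],.03)[:,0],"cols->Y z.03",ray(d,[(300,244),(310,244)],.03)[:,1])
```

```text
pos [ 0.53   -0.1538  0.18  ] yaw 89.4 tilt [-9.e-04  7.e-04 -1.e+00] shift mm [53.8  1.5 -0. ] turn deg None F [-0.3  0.6 -0.2] q6 -0.41 open 0.0854
fork [array([405]), array([398]), array([396])]
near X (array([0.49016368, 0.18951155], dtype=float32), np.float32(89.64619))
entry (array([0.5384577 , 0.08985081], dtype=float32), np.float32(-0.8960514))
[[303.8 254.5]
 [303.8 230.4]
 [231.1 230.9]
 [230.4 254.9]]
green Y 0.17787366824570616 0.27179514652953685 X [0.50595631 0.55325991]
238 [135 175 200 209 206 208 201 160  90  47  47  83 148 175 159 136 130 131
 130 133 130 131]
244 [116 148 182 203 207 206 199 160  87  47  51  95 152 170 152 135 133 132
 132 131 130 133]
248 [187 205 210 209 210 210 200 159  88  48  54 105 157 172 155 139 133 133
 132 133 133 133]
285 [126 110 106  84  72 125 171 154 101  58  46  46  71 123 161 145  84  51
  47  50  49  49  47  67 111 164 188 184 185 161 102  61  51  70 130 180
 178 146 133 134 136 134]
300 [139 157 168 135  90 134 190 202 203 203 207 208 206 208 207 205 202 205
 207 210 211 210 210 208 209 210 208 210 197 164 100  63  51  66 129 178
 174 145 135 134 133 134]
rows->X at z.03 [0.56329884 0.5034287 ] cols->Y z.03 [0.10938186 0.08478867]
```

```bash
python3 -c "
from station import ctrl
print(ctrl.finish_job())"
```

```text
the job is handed in; nothing more can be done
None
```

The job is handed in at about 19 s: the sleeve reads mark 4 (about 1° over by camera), and the carrier was set down and released on the open bench, then slid board end first into the yellow frame, where it lies within about 2 mm of centre; I saw no bump on the microscope or the other items.

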